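Hang the washed pestle in the empty ring

TASK

The pestle with the tall, round-topped head has drained: take it out of the grey draining block and hang it in the empty ring stand, lowering it handle-first down through the ring, still in the grip, until its head is caught on the ring, then let go. Leave the two flat-headed tampers where they are, one beside it in the block and one already hanging in the other ring.

Things in the scene. Friction and masses are not known exactly. Their poses are not given: they have to be found in the camera images.
- pestle_head (a point): Centre of the pestle's head, on its axis; z up along it. Upright, about 150 g: wooden handle 14 mm thick, white porcelain head 42 mm wide, 62 mm tall, domed. From this point: dome top 27 mm up; straight side 14 mm up to 22 mm down, then a cone to the handle 35 mm down; handle end 130 mm down. It stands 40 mm deep in a loose hole of a fixed grey block 170x70x50 mm, 100 mm from the tamper; pull straight up.
- stand_free_ring (a point): Centre of the empty ring (mid-height of its bar), z up, 140 mm above the table, on a fixed stand. The level ring is 32 mm clear inside, 48 mm outside, of 8 mm round bar; free below down to a 10 mm base plate. An arm runs along this point's +x to a thin post 55 mm away that ends 10 mm above the ring's centre. The hung pestle's head centre is about 29 mm above this point.
- tamper_block_head (a point): Centre of the head of the flat-headed tamper that stands in the draining block (leave it): the same wooden handle, with a white porcelain disc head, 52 mm diameter, flat on top, 25 mm tall; the top face is 5 mm above this point.
- tamper_ring_head (a point): Centre of the head of the second flat-headed tamper, same as the first, which already hangs in the ring of the other ring stand (leave it). That stand is the same as the empty one.
Things that resemble listed ones, but are neither listed nor needed, are in the scene too. What is shaped like the part that bears pestle_head but pink is not meant.

How it is judged:
On the way:
1. The held pestle's handle is at least 30 mm down through the empty ring (horizontal distance between pestle_head and stand_free_ring below 0.016 m and z of pestle_head in the frame of stand_free_ring below 0.1 m and angle between pestle_head's own z axis and vertical below 0.3 rad and contact force between the fingers and pestle above 0.5 N), for 0.1 s.
At the end, for the whole second after the job is handed in: The pestle hangs at rest, released, handle down in the ring that was empty: head centre within 14 mm of the ring's axis and 18 to 40 mm above the ring's centre, axis within 15 degrees of vertical; both tampers within 30 mm of where they began (horizontal distance between pestle_head and stand_free_ring below 0.014 m and z of pestle_head in the frame of stand_free_ring between 0.018 and 0.04 m and angle between pestle_head's own z axis and vertical below 0.26 rad and linear speed of pestle below 0.03 m/s and distance of each of tamper_block_head, tamper_ring_head from where it was at the start of the episode below 0.03 m); the robot touches nothing.
It fails at once if A flat-headed tamper is moved from its place by more than 40 mm (distance of any of tamper_block_head, tamper_ring_head from where it was at the start of the episode above 0.04 m).
It also fails if it takes over 40 s, if anything falls off the work surface, if the arm or the gripper's body presses on something with over 40 N, if the wrist force passes 120 N, or if a joint passes its speed limit or range.

ROBOT

A 6-joint arm with a two-finger parallel gripper is mounted at the origin on a cart in front of the work surface, level with it; the furniture and walls round the work are solid. World frame = base frame: x ahead of the robot, y to its left, z up, the work surface at z = 0. Lengths are in m, angles in rad, forces in N, time in s.
With the tool pointing down it reaches from about 0.275 to 0.775 m from the base axis. Payload 14.6 kg.
Tool frame: the origin (TCP) lies at the very end of the fingers, on their centre line; the grasp point (between the pads) lies 19 mm behind it; z points along the fingers, y is the line along which they close (so a half turn about z gives the same grasp; the last joint's range is limited). The gripper opens to 85 mm and grips with 20 to 120 N. Pads are 22 mm wide; open, the fingers measure 114 mm over their backs; the gripper's body (76 mm by 85 mm) begins 54 mm behind the grasp point. The pads swing forward as they close: fully open they stand 13 mm farther back than shut.
Start: joints at [-1.351, 0.263, -0.048, 1.259, 0, 1.415], TCP at [0.192, -0.489, 0.231] pointing down, gripper open.
Joint ranges: [-2.65, 2.65], [-0.89, 1.7], [-1.18, 1.37], [-2.13, 2.11], [-1.35, 1.29], [-3.14, 3.14]. Speed limits (rad/s): [1.89, 1.89, 2.57, 2.79, 3.14, 3.14].

INTERFACE

Orientations are given as a unit quaternion [x, y, z, w].
In Python, from cell import manip gives the robot as it stands.
- The arm moves only by the tool send_rows, never from a script. Its argument "steps" is a list of rows, each an object with "translation": the shift along the tool's x, y, z in units of 0.5 m (1.0 is 0.5 m), a list of three; "roll": the turn about the tool's z in units of 90 degrees (1.0 is 90 degrees). A call has 1 to 8 rows; each row is the pose to reach, as a shift and turn from the pose commanded when the call began, along the tool's axes at that moment; what a row does not reach only later rows make up. A row lasts 1/10 s, in which the tool goes at most 50 mm and 8.59 degrees, less where a joint would pass 70% of its speed; a pose out of reach is approached as far as the arm can. A call with a number of a shift or a turn outside -1 to 1 is refused whole. A call with a gripper value outside its range is refused whole. "jaw" is the closure, from 0 (fully open) to 1 (shut), set as the call begins (left out, the last holds). The fingers move at their own pace and stop on an object; "newtons" is the grip in N (left out, the last holds). Time passes only in rows, so rows that repeat a pose let the fingers close. It gives the time, the measured TCP pose, the force, the opening and the grip force at its end, in the units of the state.
- manip.state(): the state, without advancing time (a new reading comes with each control period).
- manip.grab_frame(name): name is "scene" or "top" or "wrist"; returns the picture (400x640x3 uint8, red, green, blue); there is no depth.
- manip.camera_params(name): a dict with "intrinsics" (3x3 intrinsics, pixels), "k1" (the pictures are not rectified: a ray, as slopes to the right and down, at radius r is drawn at 1 + k1 r^2 times it, then the intrinsics apply), "extrinsics" (4x4, takes a point from world to camera coordinates). Camera axes: x right, y down, z forward; pixel columns grow to the right and rows downward; lengths in m; the calibration is good to about 2 mm. A picture is of the moment at which its call begins: read the wrist's pose just before it. camera_params takes no time and is no camera call; for the wrist camera it gives the pose at the moment of the call.
- manip.hand_in(): hands the job in; it is judged then, once.
The state is a dict: "time": time; "qpos": joint angles; "qvel": joint speeds; "tau": joint torques, N m; "position": TCP position; "eef_rot": TCP orientation; "wrist_force": force on the tool from outside, world axes, zero at the start; "ft_torque": the same for the moment, N m; "grip_width": finger opening in m; "finger_force": force on a finger pad.
Only numpy, scipy, OpenCV 4.12 (cv2) and the standard library are available. Lean on these libraries where they do the work, as an engineer would, in place of code of your own. Each camera call takes 0.05 s, during which the arm holds its last target. There are 200 camera calls.

## Working session

There is one attempt and no reset: what is moved stays moved. The work goes in short steps, Python scripts to look and compute and a tool call to move; the robot and the scene stay as the last step left them, time stands still between calls to the robot, and variables do not carry over. Pictures are saved under pics/ and viewed, at most 10 in all, crops included, and the job is handed in when it is done.

Besides the shell and the picture viewer there is one more tool, called after ">>>" by a JSON object that holds its "fn" and its "kwargs", one argument or row to a line. send_rows: Moves the arm, as the interface text tells. Shifts and turns lie within -1 to 1; 1 stands for 0.5 m of shift or 90 degrees of turn. Its arguments: {"type":"object","properties":{"steps":{"type":"array","items":{"type":"object","properties":{"translation":{"type":"array","items":{"type":"number"}},"roll":{"type":"number"}}}},"jaw":{"type":"number"},"newtons":{"type":"number"}},"required":["steps"]}

```bash
mkdir -p pics; cat > h.py <<'E'
import numpy as np, cv2
from cell import manip
def grab(n,f):
    P=manip.camera_params(n); im=manip.grab_frame(n); cv2.imwrite(f'pics/{f}.png',im[:,:,::-1]); return P
def ray(P,u,v):
    K=np.array(P['intrinsics']);T=np.array(P['extrinsics']);k=P['k1']
    d=np.array([(u-K[0,2])/K[0,0],(v-K[1,2])/K[1,1]]);s=d.copy()
    for _ in range(30): s=d/(1+k*(s@s))
    R=T[:3,:3]; return -R.T@T[:3,3], R.T@np.array([s[0],s[1],1])
def atz(P,u,v,z):
    c,d=ray(P,u,v); return c+d*(z-c[2])/d[2]
def proj(P,p):
    K=np.array(P['intrinsics']);T=np.array(P['extrinsics'])
    q=T[:3,:3]@np.array(p)+T[:3,3]; s=q[:2]/q[2]; s=s*(1+P['k1']*(s@s)); return K[:2,:2]@s+K[:2,2]
def tri(*obs):
    A=np.zeros((3,3));b=np.zeros(3);L=[]
    for P,u,v in obs:
        c,d=ray(P,u,v);d=d/np.linalg.norm(d);M=np.eye(3)-np.outer(d,d);A+=M;b+=M@c;L.append((M,c))
    p=np.linalg.solve(A,b); return p,[np.linalg.norm(M@(p-c)) for M,c in L]
E
python3 - <<'E'
from h import *
import pickle
C={n:grab(n,n+'0') for n in('scene','top')}
pickle.dump(C,open('C.pkl','wb'))
for n in C: print(n,C[n])
s=manip.state();print(s['position'],s['eef_rot'],s['time'])
E
```

```text
scene {'intrinsics': array([[393.19101218,   0.        , 316.27669261],
       [  0.        , 393.19101218, 198.72722149],
       [  0.        ,   0.        ,   1.        ]]), 'k1': -0.054799720200861546, 'extrinsics': array([[-6.07186532e-01, -7.94559257e-01,  3.20410808e-04,
         4.42100373e-01],
       [-3.42930766e-01,  2.61697130e-01, -9.02171326e-01,
         2.26655175e-01],
       [ 7.16744728e-01, -5.47896158e-01, -4.31377788e-01,
         7.56058453e-01],
       [ 0.00000000e+00,  0.00000000e+00,  0.00000000e+00,
         1.00000000e+00]])}
top {'intrinsics': array([[402.38556375,   0.        , 323.41926277],
       [  0.        , 402.38556375, 205.16018052],
       [  0.        ,   0.        ,   1.        ]]), 'k1': -0.10129868706318293, 'extrinsics': array([[-0.01589303, -0.99977023, -0.01438369,  0.19014309],
       [-0.99517181,  0.01721011, -0.09662752,  0.49654197],
       [ 0.09685286,  0.01277854, -0.99521668,  1.08205129],
       [ 0.        ,  0.        ,  0.        ,  1.        ]])}
[ 0.19214577 -0.48834391  0.23088813] [ 9.82489172e-01  1.86319140e-01 -1.62993543e-05 -4.51495496e-04] 0.1
```

View pics/top0.png

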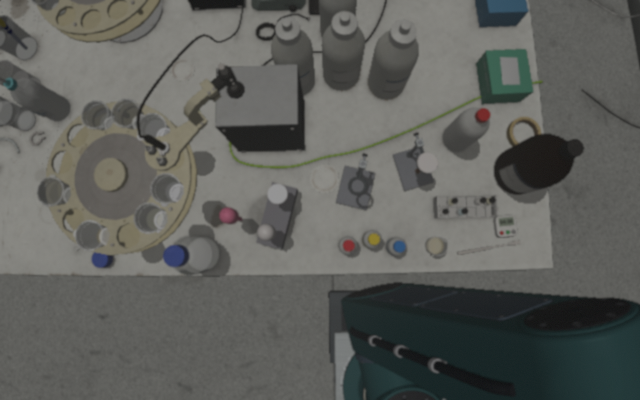

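View pics/scene0.png

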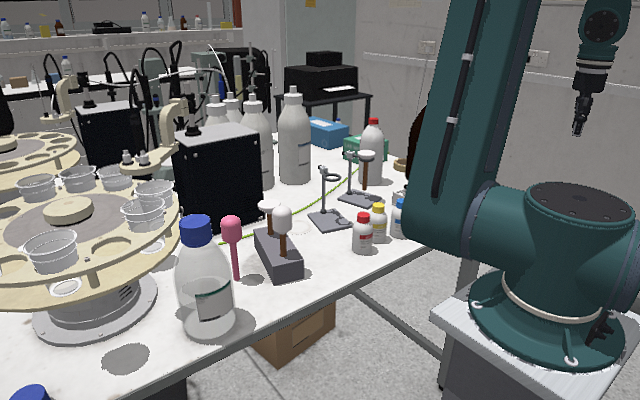

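The top view shows the pestle head near (265,232), the block tamper near (277,194), the pink decoy at (228,215), the free ring near (359,188) and the hung tamper near (428,162). In the scene view the pestle head is near (283,218) and the free ring near (331,178). I'll zoom in on both.

```bash
python3 - <<'E'
from h import *
t=cv2.imread('pics/top0.png');s=cv2.imread('pics/scene0.png')
r=lambda im,x,y,w,h,k:cv2.resize(im[y:y+h,x:x+w],None,fx=k,fy=k,interpolation=cv2.INTER_CUBIC)
a=r(t,240,140,160,120,5);cv2.imwrite('pics/tz.png',np.clip(a*1.8,0,255))
a=r(s,220,140,160,150,4);cv2.imwrite('pics/sz.png',a)
E
```

```text
[ WARN:0@0.514] global loadsave.cpp:1063 imwrite_ Unsupported depth image for selected encoder is fallbacked to CV_8U.
```

View pics/tz.png

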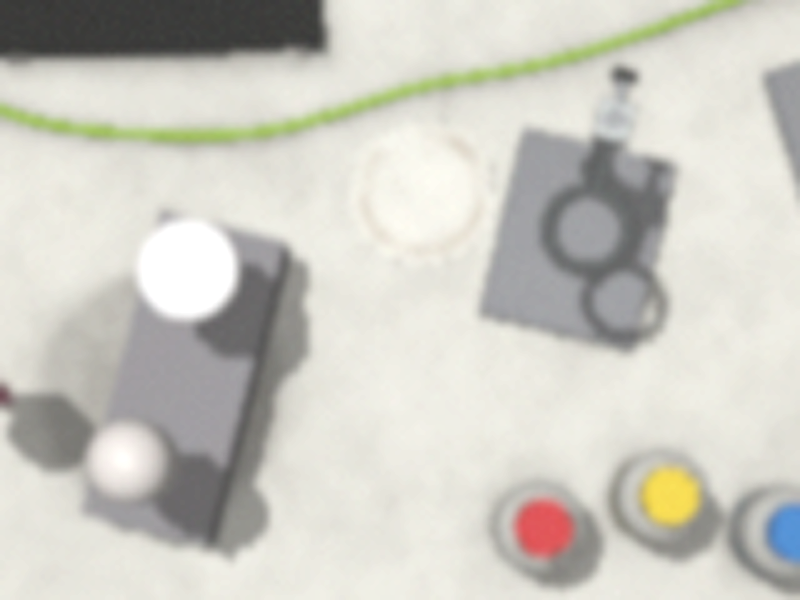

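View pics/sz.png

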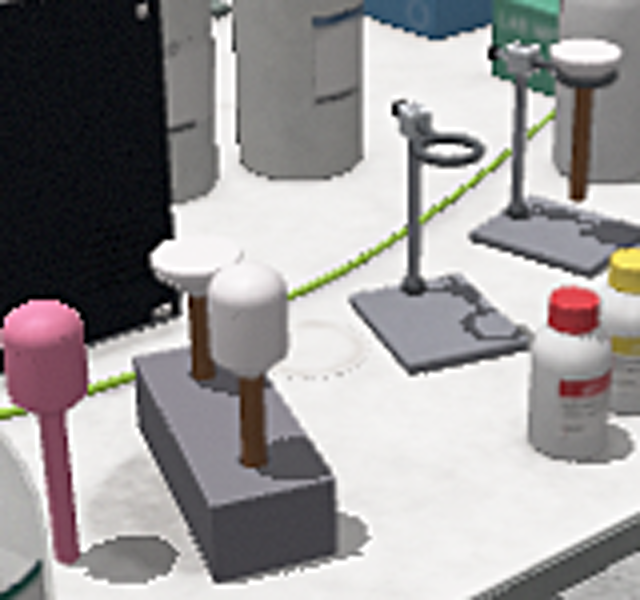

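The top crop shows the pestle head at about (127,460), the tamper at (187,270), the true ring at (590,228) with its shadow at (625,302), and the clamp/post at (615,115). In the scene crop the head centre is about (249,318), the ring centre about (450,149) and the post about (413,285 to 120).

```bash
python3 - <<'E'
from h import *
import pickle
C=pickle.load(open('C.pkl','rb'));T,S=C['top'],C['scene']
t=lambda x,y:(T,240+(x+.5)/5-.5,140+(y+.5)/5-.5)
s=lambda x,y:(S,220+(x+.5)/4-.5,140+(y+.5)/4-.5)
z=lambda p:[(proj(S,p)-[220,140])*4+1.5]
for n,a,b,h in(('pestle',t(127,460),s(249,318),.15),('tamp',t(187,270),s(197,252),.145),('ring',t(591,228),s(449,149),.14),('post',t(617,120),s(415,118),.15),('base',t(600,160),s(413,285),.01)):
    print(n,tri(a,b)[0].round(4),np.round(tri(a,b)[1],4),atz(*a,h).round(4),atz(*b,h).round(4))
p=atz(*t(127,460),.15);p[2]=.14
for d in(.027,.014,0,-.022,-.035,-.09):print(d,z(p+[0,0,d]))
for n in((70,500),(240,540)):pass
print([atz(*t(*q),.05).round(3) for q in((165,212),(288,248),(212,543),(83,512))])
E
```

```text
pestle [0.4248 0.3245 0.1367] [0.0015 0.0015] [0.4252 0.3237 0.15  ] [0.4026 0.3364 0.15  ]
tamp [0.5208 0.2966 0.1293] [0.0002 0.0002] [0.5186 0.2945 0.145 ] [0.4928 0.3128 0.145 ]
ring [0.5371 0.0944 0.1379] [0.0002 0.0002] [0.5367 0.0944 0.14  ] [0.5333 0.0978 0.14  ]
post [0.591  0.0802 0.1396] [0.0002 0.0002] [0.5888 0.081  0.15  ] [0.5702 0.0969 0.15  ]
base [0.5943 0.0786 0.0093] [0.0002 0.0002] [0.5942 0.0788 0.01  ] [0.593  0.0793 0.01  ]
0.027 [array([244.75943734, 265.2154198 ])]
0.014 [array([245.72971692, 287.58084558])]
0 [array([246.76318054, 311.32239983])]
-0.022 [array([248.36345683, 347.92362016])]
-0.035 [array([249.29559059, 369.15365276])]
-0.09 [array([253.13080876, 455.82203713])]
[array([0.563, 0.319, 0.05 ]), array([0.542, 0.252, 0.05 ]), array([0.384, 0.294, 0.05 ]), array([0.401, 0.364, 0.05 ])]
```

>>> {"fn": "send_rows", "kwargs": {
  "steps": [
    {"translation": [0.656, -0.533, -0.078], "roll": -0.667},
    {"translation": [0.656, -0.533, -0.078], "roll": -0.667},
    {"translation": [0.656, -0.533, -0.078], "roll": -0.667},
    {"translation": [0.656, -0.533, -0.078], "roll": -0.667},
    {"translation": [0.656, -0.533, -0.078], "roll": -0.667},
    {"translation": [0.656, -0.533, -0.078], "roll": -0.667},
    {"translation": [0.656, -0.533, -0.078], "roll": -0.667},
    {"translation": [0.656, -0.533, -0.078], "roll": -0.667}
  ],
  "jaw": 0,
  "newtons": 40
}}

```text
time: 0.9
position: [0.3883, -0.1397, 0.2682]
eef_rot: [0.756, 0.655, 0.0, 0.0]
wrist_force: [1.5, -0.6, -0.5]
grip_width: 0.0854
finger_force: 0.0
```

```bash
cat >> h.py <<'E'
from scipy.spatial.transform import Rotation as Ro
def go(p,ang):
    """units for send_rows to reach world p with closing axis at world angle ang (deg, mod 360)"""
    s=manip.state();R=Ro.from_quat(s['eef_rot']).as_matrix();y=R[:,1]
    a=np.degrees(np.arctan2(y[1],y[0]));r=-((ang-a+180)%360-180)/90
    print('pos',np.round(s['position'],4),'yaw',a.round(2),'tilt',R[:,2].round(3),'q',np.round(s['qpos'],2),'t',s['time'],'w',s['grip_width'],'->',(R.T@(np.array(p)-s['position'])/.5).round(4),'roll',round(r,3))
E
python3 -c "
from h import *
go([.4245,.324,.25],75)"
```

```text
pos [ 0.3883 -0.1397  0.2682] yaw -8.19 tilt [ 0. -0. -1.] q [-0.54  0.06 -0.2   1.31 -0.    1.17] t 0.9 w 0.08544212460398332 -> [ 0.9282 -0.0605  0.0364] roll -0.924
```

>>> {"fn": "send_rows", "kwargs": {
  "steps": [
    {"translation": [0.88, -0.06, 0.03], "roll": -0.9},
    {"translation": [0.88, -0.06, 0.03], "roll": -0.9},
    {"translation": [0.88, -0.06, 0.03], "roll": -0.9},
    {"translation": [0.88, -0.06, 0.03], "roll": -0.9},
    {"translation": [0.88, -0.06, 0.03], "roll": -0.9},
    {"translation": [0.88, -0.06, 0.03], "roll": -0.9},
    {"translation": [0.88, -0.06, 0.03], "roll": -0.9},
    {"translation": [0.88, -0.06, 0.03], "roll": -0.9}
  ]
}}

```text
time: 1.7
position: [0.4194, 0.2591, 0.2542]
eef_rot: [0.253, 0.967, -0.0, -0.0]
wrist_force: [1.9, -1.2, 0.0]
grip_width: 0.0849
finger_force: 0.0
```

>>> {"fn": "send_rows", "kwargs": {
  "steps": [
    {"translation": [0, 0, 0], "roll": 0},
    {"translation": [0, 0, 0], "roll": 0}
  ]
}}

```text
time: 1.9
position: [0.4195, 0.2576, 0.2539]
eef_rot: [0.256, 0.967, -0.0, -0.0]
wrist_force: [0.4, 0.6, -0.6]
grip_width: 0.0853
finger_force: 0.0
```

```bash
python3 -c "
from h import *
import pickle
go([.4245,.324,.22],75)
W=grab('wrist','w1');pickle.dump(W,open('W.pkl','wb'))
print(proj(W,[.4245,.324,.167]),proj(W,[.5208,.2966,.135]),W)"
```

```text
pos [0.4195 0.2576 0.2539] yaw 60.36 tilt [-0.001 -0.001 -1.   ] q [ 0.39  0.2  -0.07  1.3  -0.    0.9 ] t 1.9 w 0.08533217239299333 -> [0.0569 0.1205 0.0676] roll -0.163
[407.72927332 166.97711207] [416.42457983 264.03369516] {'intrinsics': array([[319.23617997,   0.        , 324.89828449],
       [  0.        , 319.23617997, 198.07941755],
       [  0.        ,   0.        ,   1.        ]]), 'k1': -0.05754698602626622, 'extrinsics': array([[ 0.49355129,  0.86971586, -0.00119986, -0.43073448],
       [ 0.83012503, -0.47067165,  0.29893249, -0.27247894],
       [ 0.25942159, -0.14853455, -0.95427351,  0.32897982],
       [ 0.        ,  0.        ,  0.        ,  1.        ]])}
```

View pics/w1.png

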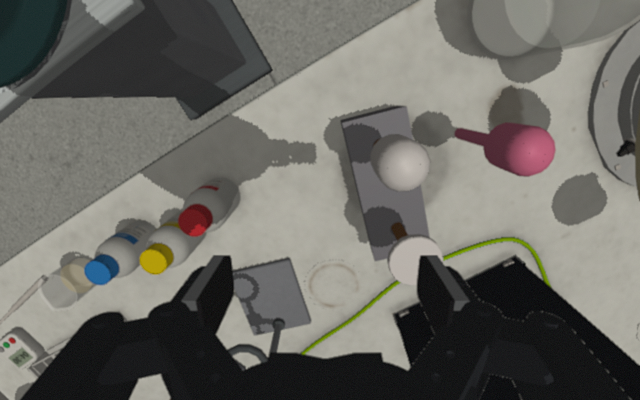

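The wrist view shows the head outline centred near (403,163), with the tamper disc near (415,258) and the pink decoy clear on the right at (520,148). I'll refine the pestle position with this view.

```bash
python3 - <<'E'
from h import *
import pickle
C=pickle.load(open('C.pkl','rb'));T,S=C['top'],C['scene'];W=pickle.load(open('W.pkl','rb'))
for c in((.4245,.324),(.427,.326),(.423,.328)):
  for nm,P in(('W',W),('T',T),('S',S)):
    # silhouette of the head model
    th=np.linspace(0,2*np.pi,60);pts=[]
    for h,r in((.027,.0),(.025,.0085),(.022,.0145),(.018,.019),(.014,.021),(-.022,.021),(-.035,.007)):
        pts+=[proj(P,(c[0]+r*np.cos(a),c[1]+r*np.sin(a),.14+h)) for a in th]
    pts=np.array(pts);b=np.r_[pts.min(0),pts.max(0)]
    if nm=='T':b=(b-[240,140]*2)*5+2
    if nm=='S':b=(b-[220,140]*2)*4+1.5
    print(c,nm,b.round(1))
# measured bbox in wrist by brightness
im=cv2.imread('pics/w1.png').astype(int)[120:205,365:445]
g=im.min(2);m=(g>165).astype(np.uint8)
n,l,st,_=cv2.connectedComponentsWithStats(m);print(st[1:][st[1:,4]>200]+[365,120,0,0,0])
E
```

```text
(0.4245, 0.324) W [370.  131.2 430.7 189.8]
(0.4245, 0.324) T [ 82.1 418.  178.  505.3]
(0.4245, 0.324) S [205.4 262.  288.3 376.6]
(0.427, 0.326) W [373.3 132.6 434.4 191.2]
(0.427, 0.326) T [ 78.  413.  174.  500.3]
(0.427, 0.326) S [199.6 261.4 282.5 375.9]
(0.423, 0.328) W [373.3 127.3 434.7 185.8]
(0.423, 0.328) T [ 74.  421.3 170.1 508.4]
(0.423, 0.328) S [200.3 265.1 283.6 380.1]
[[398 155  25  24 444]]
```

>>> {"fn": "send_rows", "kwargs": {
  "steps": [
    {"translation": [0.056, 0.12, 0.06], "roll": -0.163},
    {"translation": [0.056, 0.12, 0.06], "roll": -0.163},
    {"translation": [0.056, 0.12, 0.06], "roll": -0.163},
    {"translation": [0.056, 0.12, 0.06], "roll": -0.163},
    {"translation": [0.056, 0.12, 0.06], "roll": -0.163}
  ],
  "jaw": 0.15
}}

```text
time: 2.45
position: [0.4257, 0.3215, 0.2251]
eef_rot: [0.133, 0.991, 0.0, 0.0]
wrist_force: [-0.4, 0.6, 0.5]
grip_width: 0.0724
finger_force: 0.0
```

```bash
python3 -c "
from h import *
go([.425,.3235,.121],75)"
```

```text
pos [0.4257 0.3215 0.2251] yaw 74.73 tilt [ 0.001  0.    -1.   ] q [ 0.49  0.28 -0.04  1.25 -0.    0.76] t 2.45 w 0.07241353851473906 -> [0.0026 0.0034 0.2082] roll -0.003
```

>>> {"fn": "send_rows", "kwargs": {
  "steps": [
    {"translation": [0.002, 0.003, 0.04], "roll": 0},
    {"translation": [0.002, 0.003, 0.08], "roll": 0},
    {"translation": [0.002, 0.003, 0.12], "roll": 0},
    {"translation": [0.002, 0.003, 0.16], "roll": 0},
    {"translation": [0.002, 0.003, 0.19], "roll": 0},
    {"translation": [0.002, 0.003, 0.208], "roll": 0},
    {"translation": [0.002, 0.003, 0.208], "roll": 0},
    {"translation": [0.002, 0.003, 0.208], "roll": 0}
  ]
}}

```text
time: 3.25
position: [0.4252, 0.3243, 0.1212]
eef_rot: [0.132, 0.991, 0.0, 0.0]
wrist_force: [-0.8, -0.8, 0.3]
grip_width: 0.0723
finger_force: 0.0
```

>>> {"fn": "send_rows", "kwargs": {
  "steps": [
    {"translation": [0, 0, 0], "roll": 0},
    {"translation": [0, 0, 0], "roll": 0},
    {"translation": [0, 0, 0], "roll": 0},
    {"translation": [0, 0, 0], "roll": 0},
    {"translation": [0, 0, 0], "roll": 0},
    {"translation": [0, 0, 0], "roll": 0},
    {"translation": [0, 0, 0], "roll": 0},
    {"translation": [0, 0, 0], "roll": 0}
  ],
  "jaw": 1,
  "newtons": 40
}}

```text
time: 4.05
position: [0.4251, 0.3245, 0.1212]
eef_rot: [0.131, 0.991, 0.0, 0.001]
wrist_force: [-0.5, -1.9, 6.7]
grip_width: 0.0412
finger_force: 39.5
```

```bash
python3 -c "
from h import *
go([.425,.3235,.29],75)"
```

```text
pos [0.4251 0.3245 0.1212] yaw 74.93 tilt [ 0.001  0.    -1.   ] q [ 0.5   0.34 -0.25  0.98 -0.    0.76] t 4.05 w 0.04118144976002146 -> [-0.0007 -0.0019 -0.3376] roll -0.001
```

>>> {"fn": "send_rows", "kwargs": {
  "steps": [
    {"translation": [0, 0, -0.02], "roll": 0},
    {"translation": [0, 0, -0.05], "roll": 0},
    {"translation": [0, 0, -0.08], "roll": 0},
    {"translation": [0, 0, -0.12], "roll": 0},
    {"translation": [0, 0, -0.18], "roll": 0},
    {"translation": [0, 0, -0.25], "roll": 0},
    {"translation": [0, 0, -0.32], "roll": 0},
    {"translation": [0, 0, -0.34], "roll": 0}
  ]
}}

```text
time: 4.85
position: [0.4254, 0.3249, 0.2943]
eef_rot: [0.131, 0.991, 0.001, 0.002]
wrist_force: [0.7, 0.9, -3.0]
grip_width: 0.0412
finger_force: 41.1
```

```bash
python3 -c "
from h import *
go([.537,.0945,.29],75)
import pickle
S=grab('scene','s2');grab('top','t2')
im=cv2.imread('pics/s2.png');im2=cv2.imread('pics/t2.png')
a=cv2.resize(im[90:290,200:350],None,fx=3,fy=3);b=cv2.resize(im2[140:300,210:310],(375,600))
cv2.imwrite('pics/c2.png',np.hstack([a,np.clip(b*1.5,0,255).astype(np.uint8)])[:, :800])
s=manip.state();print(s['wrist_force'],s['finger_force'])"
```

```text
pos [0.4254 0.3249 0.2943] yaw 74.94 tilt [ 0.004  0.002 -1.   ] q [0.5  0.27 0.13 1.43 0.   0.76] t 4.85 w 0.041235160934508755 -> [-0.3353 -0.387   0.0085] roll -0.001
[-0.41237972 -0.40582119 -2.84826983] 41.066508293151855
```

View pics/c2.png

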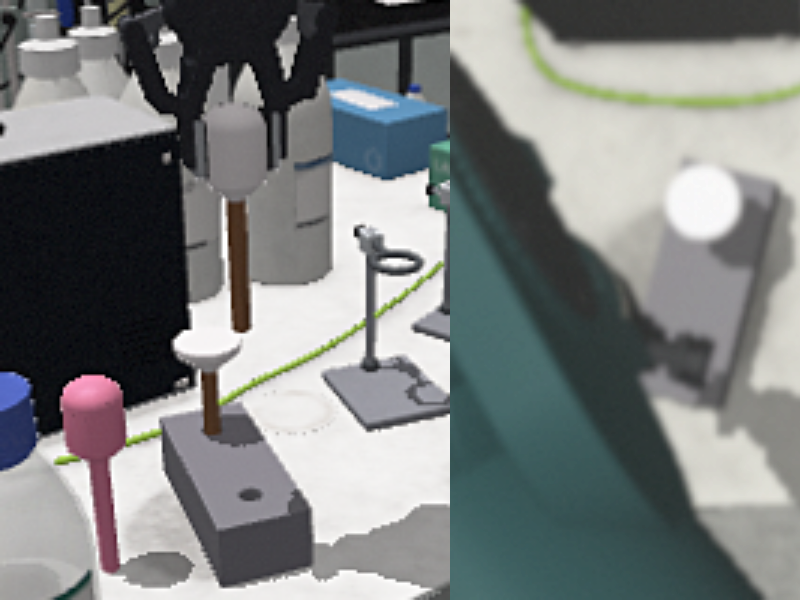

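The pestle is held upright, with the handle end near (241,330) in the crop and the head centre near (237,150). The tamper is undisturbed.

>>> {"fn": "send_rows", "kwargs": {
  "steps": [
    {"translation": [-0.05, -0.06, 0], "roll": 0},
    {"translation": [-0.12, -0.14, 0], "roll": 0},
    {"translation": [-0.18, -0.21, 0], "roll": 0},
    {"translation": [-0.24, -0.28, 0], "roll": 0},
    {"translation": [-0.29, -0.335, 0], "roll": 0},
    {"translation": [-0.32, -0.37, 0], "roll": 0},
    {"translation": [-0.335, -0.387, 0], "roll": 0},
    {"translation": [-0.335, -0.387, 0], "roll": 0}
  ]
}}

```text
time: 5.75
position: [0.5362, 0.0933, 0.2892]
eef_rot: [0.132, 0.991, -0.0, -0.001]
wrist_force: [-0.1, 0.2, -2.3]
grip_width: 0.0413
finger_force: 41.3
```

```bash
python3 -c "
from h import *
import pickle
S=pickle.load(open('C.pkl','rb'))['scene']
f=lambda p:(proj(S,p)-[200,90])*3+1
print(f([.4254,.3249,.313]),f([.4254,.3249,.183]))
for i in range(4):
  S=grab('scene','s3')
go([.537,.0945,.2],75)
s=manip.state();p=s['position']
f=lambda p:((proj(S,p)-[260,80])*5+2).round(1)
print('head',f(p+[0,0,.019]),'end',f(p+[0,0,-.111]),'ring',f([.537,.0945,.14]))
im=cv2.imread('pics/s3.png');cv2.imwrite('pics/c3.png',cv2.resize(im[80:200,260:400],None,fx=5,fy=5,interpolation=cv2.INTER_CUBIC))"
```

```text
[232.95003957 143.66237816] [240.88838129 328.20885767]
pos [0.5357 0.0952 0.2903] yaw 75.0 tilt [-0.  0. -1.] q [0.03 0.29 0.15 1.43 0.   0.29] t 5.95 w 0.04118883929500654 -> [-0.003  -0.0007  0.1807] roll 0.0
head [368.2 161.8] end [363.6 413. ] ring [361.7 482.8]
```

View pics/c3.png

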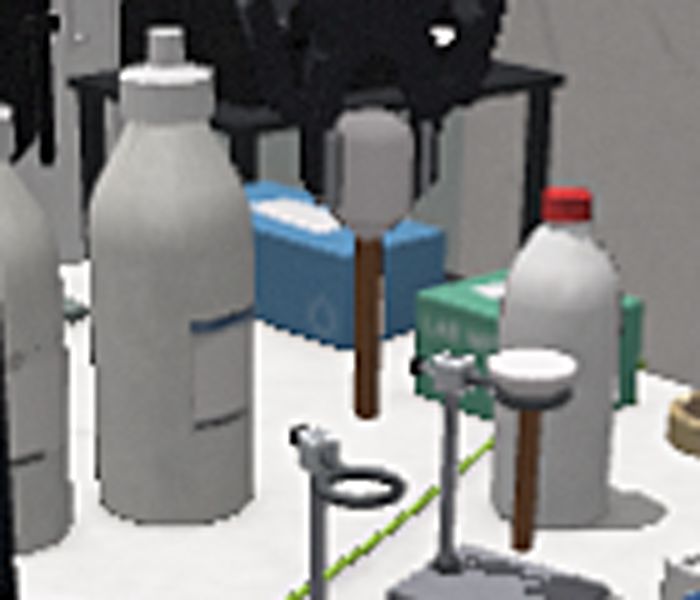

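Everything agrees within about 2 mm: handle end at (367,413), ring centre near (363,486), pestle vertical. Lowering now.

>>> {"fn": "send_rows", "kwargs": {
  "steps": [
    {"translation": [-0.003, 0, 0.03], "roll": 0},
    {"translation": [-0.003, 0, 0.07], "roll": 0},
    {"translation": [-0.003, 0, 0.11], "roll": 0},
    {"translation": [-0.003, 0, 0.15], "roll": 0},
    {"translation": [-0.003, 0, 0.19], "roll": 0},
    {"translation": [-0.003, 0, 0.22], "roll": 0},
    {"translation": [-0.003, 0, 0.24], "roll": 0},
    {"translation": [-0.003, 0, 0.25], "roll": 0}
  ]
}}

```text
time: 6.75
position: [0.5372, 0.0944, 0.1648]
eef_rot: [0.131, 0.991, -0.0, -0.0]
wrist_force: [-0.2, -0.6, -1.8]
grip_width: 0.0412
finger_force: 41.3
```

```bash
python3 -c "
from h import *
for i in range(3): S=grab('scene','s4')
go([.537,.0945,.15],75)
s=manip.state();p=s['position'];print(s['wrist_force'],s['finger_force'])
f=lambda p:((proj(S,p)-[280,120])*6+2.5).round(1)
print('head',f(p+[0,0,.019]),'end',f(p+[0,0,-.111]),'ring',f([.537,.0945,.14]))
im=cv2.imread('pics/s4.png');cv2.imwrite('pics/c4.png',cv2.resize(im[120:215,280:400],None,fx=6,fy=6,interpolation=cv2.INTER_CUBIC))"
```

```text
pos [0.5378 0.094  0.1658] yaw 74.95 tilt [ 0.  0. -1.] q [ 0.02  0.33 -0.14  1.11  0.    0.29] t 6.9 w 0.04103033793931033 -> [0.0017 0.0006 0.0316] roll -0.001
[ 0.27264298  0.2803753  -2.05083342] 41.276113986968994
head [315.7 241.8] end [310.7 513.4] ring [314.2 339.4]
```

View pics/c4.png

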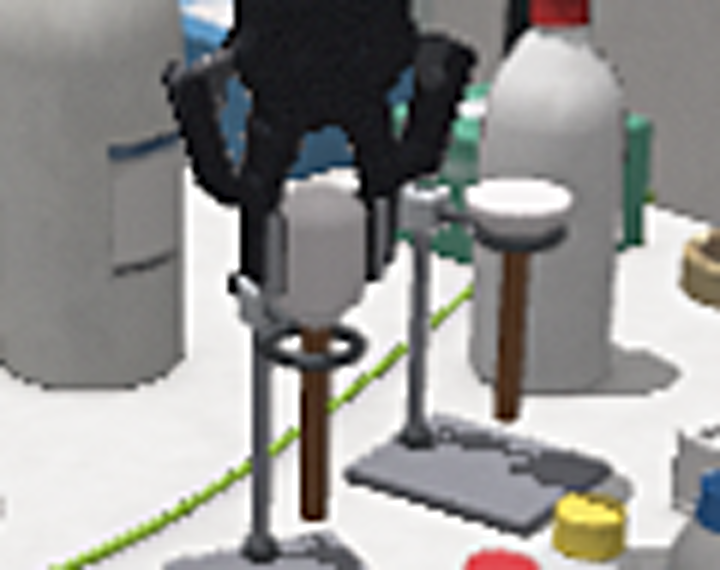

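The handle runs down through the ring (ring centre near (311,345), handle at x≈315). Now I'll lower gently to contact.

>>> {"fn": "send_rows", "kwargs": {
  "steps": [
    {"translation": [0.001, 0, 0.01], "roll": 0},
    {"translation": [0.001, 0, 0.018], "roll": 0},
    {"translation": [0.001, 0, 0.024], "roll": 0},
    {"translation": [0.001, 0, 0.028], "roll": 0},
    {"translation": [0.001, 0, 0.028], "roll": 0},
    {"translation": [0.001, 0, 0.028], "roll": 0}
  ]
}}

```text
time: 7.5
position: [0.5373, 0.094, 0.1522]
eef_rot: [0.131, 0.991, 0.0, 0.0]
wrist_force: [-3.6, 1.3, 10.2]
grip_width: 0.0414
finger_force: 42.5
```

Contact is felt (about +10 N upward) at the expected height, so I'll release.

>>> {"fn": "send_rows", "kwargs": {
  "steps": [
    {"translation": [0, 0, 0], "roll": 0},
    {"translation": [0, 0, 0], "roll": 0},
    {"translation": [0, 0, 0], "roll": 0},
    {"translation": [0, 0, 0], "roll": 0},
    {"translation": [0, 0, 0], "roll": 0},
    {"translation": [0, 0, 0], "roll": 0}
  ],
  "jaw": 0.2
}}

```text
time: 8.1
position: [0.5372, 0.0938, 0.1514]
eef_rot: [0.131, 0.991, -0.0, -0.0]
wrist_force: [-0.1, 0.5, -0.1]
grip_width: 0.0686
finger_force: 0.0
```

>>> {"fn": "send_rows", "kwargs": {
  "steps": [
    {"translation": [0, 0, -0.02], "roll": 0},
    {"translation": [0, 0, -0.06], "roll": 0},
    {"translation": [0, 0, -0.12], "roll": 0},
    {"translation": [0, 0, -0.18], "roll": 0},
    {"translation": [0, 0, -0.24], "roll": 0},
    {"translation": [0, 0, -0.24], "roll": 0}
  ]
}}

```text
time: 8.7
position: [0.5384, 0.0939, 0.2757]
eef_rot: [0.131, 0.991, 0.0, 0.003]
wrist_force: [-0.3, -0.2, -0.8]
grip_width: 0.0683
finger_force: 0.0
```

```bash
python3 -c "
from h import *
for i in range(3): S=grab('scene','s5')
s=manip.state();print(s['position'],s['wrist_force'],s['finger_force'],s['grip_width'],s['time'])
f=lambda p:((proj(S,p)-[280,120])*6+2.5).round(1)
print('head',f([.537,.0945,.169]),'end',f([.537,.0945,.039]),'ring',f([.537,.0945,.14]))
im=cv2.imread('pics/s5.png');cv2.imwrite('pics/c5.png',cv2.resize(im[120:215,280:400],None,fx=6,fy=6,interpolation=cv2.INTER_CUBIC))"
```

```text
[0.53709094 0.09387326 0.27133929] [-0.76494627  0.07685262 -0.35735233] 0.0 0.06826763235636454 8.85
head [315.3 277.1] end [310.3 545.4] ring [314.2 339.4]
```

View pics/c5.png

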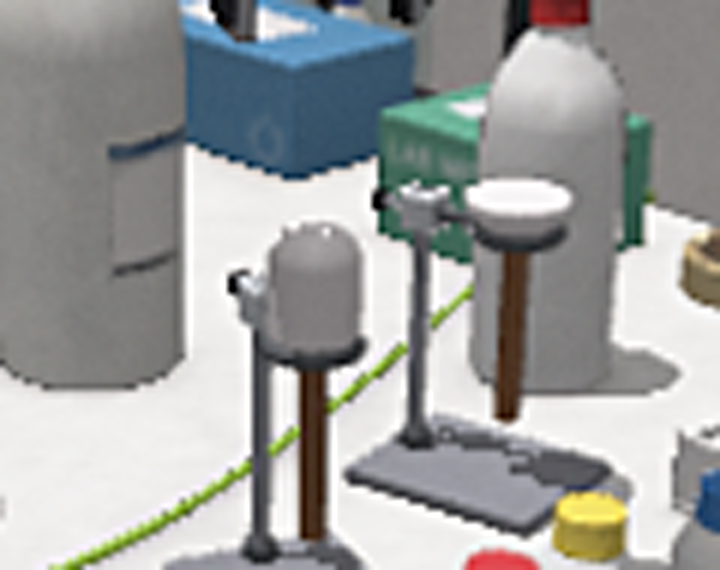

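The pestle hangs upright in the ring (head at about (315,290), handle straight down to (312,540)), and the gripper is well clear.

```bash
python3 -c "
from cell import manip
print(manip.hand_in())"
```

```text
the job is handed in; nothing more can be done
None
```

The round-topped pestle now hangs upright and released in the ring that was empty, neither tamper looked moved in the pictures I checked, and the job is handed in (about 9 s on the robot's clock; no verdict was returned).

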